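Clear the flute stand: stow the strap, rock the mandrel free

TASK

Clear the beech stand for the next flutes. First lay the flat brass strap that lies across the stand flat in the long compartment of the tray and let go of it; then grip the maple mandrel standing in the stand's socket, rock it side to side (left and right along the stand's length) in its socket until both jaws have given way and it comes free, and lift it out. Finish while still holding the mandrel upright and still, just clear above its socket (its foot about two or three centimetres above the stand's top), and leave the puck, crucible and lacquer box alone.

Things in the scene. Friction and masses are not known exactly. Their poses are not given: they have to be found in the camera images.
- stand: Beech stand fixed to the bench, 80 (x) by 280 (y) by 70 mm high, plus a small screw ear at each end (22 mm long, 8 mm high). Origin at the centre of its underside, y along its length. Two flute slots 42 mm wide, open to its +x face, at y = -95 and -15 mm, cut in from x = +5 mm. At y = +85 mm is the socket that holds the mandrel.
- socket (a point): Centre of the socket's mouth, level with the stand's top face, axes as the stand's. The socket is 34 mm (x) by 44 mm (y) and 50 mm deep; its lowest 10 mm narrow to 26 mm in y. Two brass jaws, 28 mm wide in x, reach in from its +y and -y sides, between 7 and 17 mm below the mouth.
- mandrel: Loose maple mandrel, 140 mm long, 0.1 to 0.2 kg, upright in the socket, foot on its floor. Origin at the centre of its underside, z up along it, axes parallel to the stand's. From the bottom: foot 30 (x) by 22 (y) mm to 18 mm up; shoulder 30 by 29 to 30 mm, under both jaws, so a straight pull jams; neck 30 by 21 to 54 mm; round stem 22 thick to 95 mm; squared head 24 by 24 to 140 mm, the grip.
- jaw_left (a joint): How far the jaw on the stand's +y side is pushed outward (+y), m: 0 at the start, against the neck; at most 0.007. Stiff (18 N), stays where pushed. Tilting the mandrel about its foot around the stand's x axis makes the neck push it: about 6 mm at 0.15 rad.
- jaw_right (a joint): The same for the jaw on the stand's -y side, pushed outward towards -y. The shoulder passes the jaws once they are pushed back 8 mm or more together, best about 6 mm each. While tilted the foot's lower corner bears on the socket floor, so let the foot's centre rise 1 to 2 mm.
- strap: Loose flat brass strap, 130 (x) by 24 (y) by 8 mm, about 0.2 kg, lying flat on the stand's top across the flute slots, roughly along the stand's length. Origin at the centre of its underside, x along its length.
- tray: Plywood tray fixed to the bench, 139 (x) by 156 (y) by 13 mm high, floor 5 mm thick, walls 5 mm. One long compartment on its -x side; two short ones on its +x side, one with a drill bit fixed in it. Origin at the centre of its underside.
- long_bay (a point): Centre of the floor of the tray's long compartment, axes as the tray's: the compartment is 74 mm (x) by 146 mm (y), its walls 8 mm high, its length along y.
- puck: Pewter polishing puck, 60 mm across, 22 mm high, loose; to be left alone. Origin at the centre of its underside.
- crucible: Rust-red clay crucible, 70 mm across, 70 mm high, loose; to be left alone. Origin at the centre of its underside.
- lacquer_box: Lidded black lacquer box, 84 by 124 by 54 mm high, loose; to be left alone. Origin at the centre of its underside.

How it is judged:
On the way, in this order (a step that is already met when the one before it is completed fails the run):
1. the strap lies flat in the long compartment, let go (x of strap in the frame of long_bay between -0.03 and 0.03 m and y of strap in the frame of long_bay between -0.02 and 0.02 m and z of strap in the frame of long_bay below 0.004 m and angle between strap's own z axis and vertical below 0.06 rad and contact force between the fingers and strap below 0.1 N), for 0.2 s.
2. the mandrel, still down in its socket, has been rocked both ways: each jaw is pushed back over 2 mm (value of joint each of jaw_left, jaw_right above 0.002 m and z of mandrel in the frame of socket below -0.035 m).
At the end, for the whole second after the job is handed in: Strap flat in the long compartment (underside within 4 mm of its floor, tilt under 0.06 rad). Mandrel held still in the fingers, under 0.2 rad from upright, underside 5 to 60 mm above the stand's top, within 30 mm sideways of the socket's centre, not touching the stand (x of strap in the frame of long_bay between -0.03 and 0.03 m and y of strap in the frame of long_bay between -0.02 and 0.02 m and z of strap in the frame of long_bay below 0.004 m and angle between strap's own z axis and vertical below 0.06 rad and z of mandrel in the frame of socket between 0.005 and 0.06 m and horizontal distance between mandrel and socket below 0.03 m and angle between mandrel's own z axis and vertical below 0.2 rad and linear speed of mandrel below 0.03 m/s and contact force between mandrel and stand below 0.1 N and contact force between the fingers and mandrel above 1 N); the arm keeps its last pose, push and grip.
It fails at once if the puck is moved over 20 mm (distance of puck from where it was at the start of the episode above 0.02 m).
It fails at once if the crucible is moved over 20 mm (distance of crucible from where it was at the start of the episode above 0.02 m).
It fails at once if the lacquer box is moved over 20 mm (distance of lacquer_box from where it was at the start of the episode above 0.02 m).
It also fails if it takes over 72 s, if anything falls off the work surface, if the arm or the gripper's body presses on something with over 40 N, if the wrist force passes 120 N, or if a joint passes its speed limit or range.

ROBOT

A 6-joint arm with a two-finger parallel gripper is mounted at the origin on the work surface. World frame = base frame: x ahead of the robot, y to its left, z up, the work surface at z = 0. Lengths are in m, angles in rad, forces in N, time in s.
With the tool pointing down it reaches from about 0.275 to 0.85 m from the base axis. Payload 19 kg.
Tool frame: the origin (TCP) lies midway between the tips of the shut fingers; the grasp point (between the pads) lies behind it (robot.grip_point_offset is the z of the grasp point in the tool frame, in m); z points along the fingers, y is the line along which they close (so a half turn about z gives the same grasp; the last joint's range is limited). The gripper opens to 85 mm and grips with 20 to 120 N. Pads are 22 mm wide; open, the fingers measure 114 mm over their backs; the gripper's body (76 mm by 85 mm) begins 54 mm behind the grasp point. The pads swing forward as they close: fully open they stand 13 mm farther back than shut.
Start: joints at [1.044, 0.15, 1.437, -0, 1.554, -0.134], TCP at [0.22, 0.531, 0.231] pointing down, gripper open.
Joint ranges: [-2.8, 2.8], [-0.68, 2.1], [0.12, 2.68], [-1.39, 4.53], [0.16, 2.79], [-2.81, 2.81]. Speed limits (rad/s): [1.89, 1.89, 2.22, 3.01, 3.01, 3.01].

INTERFACE

Orientations are given as a unit quaternion [x, y, z, w].
In Python, from rig import robot gives the robot as it stands.
- The arm moves only by the tool apply_moves, never from a script. Its argument "series" is a list of rows, each a list of 2 entries, a list of its own where there are three numbers: the shift along the tool's x, y, z in units of 25 mm (1.0 is 25 mm), then the turn about the tool's z in units of 8 degrees (1.0 is 8 degrees). A call has 1 to 8 rows; each row is the pose to reach, as a shift and turn from the pose commanded when the call began, along the tool's axes at that moment; what a row does not reach only later rows make up. A row lasts 1/10 s, in which the tool goes at most 50 mm and 8.59 degrees, less where a joint would pass 70% of its speed; a pose out of reach is approached as far as the arm can. A call with a gripper value outside its range is refused whole. "jaw" is the gripper's target within -1 to 1 (fully open at 1, half-way at 0, shut at -1), set as the call begins (left out, the last holds). The fingers move at their own pace and stop on an object; the grip force is fixed at half the most. Time passes only in rows, so rows that repeat a pose let the fingers close. It gives the time, the measured TCP pose, the force, the opening and the grip force at its end, in the units of the state.
- robot.observe(): the state, without advancing time (a new reading comes with each control period).
- robot.camera(name): name is "scene" or "top" or "wrist"; returns a dict with "color" (400x640x3 uint8, red, green, blue), "K" (3x3 intrinsics, pixels), "distortion" ([k1, k2, p1, p2, k3] as OpenCV has them; the pictures are not rectified), "R" (3x3) and "t" (3): a world point X has camera coordinates R X + t. Camera axes: x right, y down, z forward; pixel columns grow to the right and rows downward; lengths in m; the calibration is good to about 2 mm. A picture is of the moment at which its call begins. There is no depth.
- robot.sign_off(): hands the job in; it is judged then, once.
Trained networks look in the newest picture that a camera, given by its name, has taken for a name from the list of things; names that differ only in an ending like _2 or _b are one class to them, and where a whole thing is asked for, a point or a joint stands for the part that bears it (a point fixed in the world has none). Each returns a list of dicts, best first, with "p" (0 to 1); they miss things now and then, are a little off and sometimes report something else, mostly with a low value. They report only what shows in the picture. A call takes as long as a camera call.
- robot.silhouettes(camera, name): "mask" (400x640 bool, what is visible of it) and "location" ([column, row] in pixels, amid what is visible of it).
The state is a dict: "t": time; "joint_pos": joint angles; "dq": joint speeds; "joint_efforts": joint torques, N m; "position": TCP position; "ee_rot": TCP orientation; "contact_force": force on the tool from outside, world axes, zero at the start; "torque": the same for the moment, N m; "grip_width": finger opening in m; "grip_force": force on a finger pad.
Only numpy, scipy, OpenCV 4.12 (cv2) and the standard library are available. Lean on these libraries where they do the work, as an engineer would, in place of code of your own. Each camera call takes 0.05 s, during which the arm holds its last target. There are 200 camera calls.

## Working session

There is one attempt and no reset: what is moved stays moved. The work goes in short steps, Python scripts to look and compute and a tool call to move; the robot and the scene stay as the last step left them, time stands still between calls to the robot, and variables do not carry over. Pictures are saved under pics/ and viewed, at most 10 in all, crops included, and the job is handed in when it is done.

Besides the shell and the picture viewer there is one more tool, called after ">>>" by a JSON object that holds its "op" and its "data". apply_moves: Moves the arm, as the interface text tells. Its arguments: {"type":"object","properties":{"series":{"type":"array"},"jaw":{"type":"number"}},"required":["series"]}

```bash
ls; mkdir -p pics; python3 - <<'E'
from rig import robot
import cv2,numpy as np
print(robot.observe(), robot.grip_point_offset)
for n in ["top","scene"]:
    c=robot.camera(n); cv2.imwrite(f"pics/{n}0.png",c["color"][:,:,::-1])
    print(n,c["K"].tolist(),c["distortion"],np.round(c["R"],3).tolist(),np.round(c["t"],3).tolist())
    for o in ["stand","mandrel","strap","tray","puck","crucible","lacquer_box"]:
        print(o,[(round(d["p"],2),[int(v) for v in d["location"]],int(d["mask"].sum())) for d in robot.silhouettes(n,o)[:2]])
E
```

```text
pics
{'t': 0.0, 'joint_pos': array([ 1.04397463e+00,  1.51002595e-01,  1.43798616e+00, -1.38005902e-06,
        1.55379732e+00, -1.34005816e-01]), 'dq': array([ 0.00026107, -0.0005608 ,  0.00021976,  0.00073536,  0.00186004,
       -0.00099041]), 'joint_efforts': array([-3.00412015e-03, -7.13063335e+01, -5.70887911e+01, -4.72050615e-04,
        8.73499608e-03,  8.02469856e-06]), 'position': array([0.22001107, 0.53099699, 0.23068834]), 'ee_rot': array([ 1.95147553e-01,  9.80773713e-01, -5.64656487e-04, -1.92940590e-04]), 'contact_force': array([-0.30794721,  0.12072355,  0.22328543]), 'torque': array([ 0.00807599, -0.01297726,  0.01547698]), 'grip_force': 0.0, 'grip_width': 0.08547716264196249} -0.0187
top [[520.3681574208861, 0.0, 316.62888671979084], [0.0, 520.3681574208861, 200.6203528561529], [0.0, 0.0, 1.0]] [-0.11015975  0.          0.          0.          0.        ] [[0.016, -0.999, 0.027], [-0.999, -0.018, -0.04], [0.04, -0.026, -0.999]] [-0.033, 0.564, 1.1]
stand [(0.67, [209, 193], 4627)]
mandrel [(0.75, [171, 201], 366)]
strap [(0.96, [244, 189], 764), (0.33, [445, 211], 4526)]
tray [(0.65, [445, 211], 4568), (0.54, [171, 198], 333)]
puck [(0.71, [324, 278], 609)]
crucible [(0.69, [383, 103], 912), (0.28, [185, 199], 64)]
lacquer_box [(0.85, [264, 103], 2473), (0.22, [170, 201], 366)]
scene [[407.6267851242383, 0.0, 321.2080697696059], [0.0, 407.6267851242383, 194.46375590265438], [0.0, 0.0, 1.0]] [0.00100027 0.         0.         0.         0.        ] [[0.472, 0.881, 0.013], [0.744, -0.391, -0.541], [-0.472, 0.265, -0.841]] [-0.249, -0.402, 1.223]
stand [(0.55, [394, 175], 3931), (0.2, [200, 249], 4611)]
mandrel [(0.58, [426, 125], 388)]
strap [(0.91, [381, 169], 513)]
tray [(0.88, [202, 251], 4579), (0.23, [409, 248], 2744)]
puck [(0.89, [284, 156], 456)]
crucible [(0.66, [309, 303], 1192)]
lacquer_box [(0.59, [409, 245], 2792)]
```

```bash
python3 - <<'E'
import cv2
i=cv2.imread("pics/top0.png")[50:320,120:560]; cv2.imwrite("pics/v1.png",cv2.resize(i,(792,486),interpolation=cv2.INTER_CUBIC))
E
cat > h.py <<'E'
import cv2,numpy as np
from rig import robot
def ray(c,uv,z):
    "pixels -> world points at height z"
    uv=np.array(uv,float).reshape(-1,1,2)
    n=cv2.undistortPoints(uv,c["K"],np.array(c["distortion"])).reshape(-1,2)
    R=np.array(c["R"]);o=-R.T@np.array(c["t"])
    d=np.c_[n,np.ones(len(n))]@R
    return o+d*((z-o[2])/d[:,2])[:,None]
def rect(c,mask,z):
    "min area rect of mask projected to height z: centre, sizes, angle of long axis"
    m=mask.astype(np.uint8);cs=max(cv2.findContours(m,0,cv2.CHAIN_APPROX_NONE)[0],key=len)
    p=ray(c,cs.reshape(-1,2),z)[:,:2]*1000
    b=cv2.boxPoints(cv2.minAreaRect(p.astype(np.float32)))
    e=[b[1]-b[0],b[2]-b[1]];e.sort(key=np.linalg.norm)
    return np.round(b.mean(0),1),[round(float(np.linalg.norm(v)),1) for v in e],round(float(np.degrees(np.arctan2(e[1][1],e[1][0]))%180),1)
E
python3 - <<'E'
from h import *
c=robot.camera("top")
for o,z in [("stand",.07),("mandrel",.16),("strap",.078),("tray",.013),("puck",.022),("crucible",.07),("lacquer_box",.054)]:
    d=robot.silhouettes("top",o)[:1]
    if d: print(o,*rect(c,d[0]["mask"],z),ray(c,d[0]["location"],z).round(3).tolist())
E
```

```text
stand [579.  168.8] [84.6, 303.1] 106.9 [[0.577, 0.19, 0.07]]
mandrel [550.9 248.2] [29.7, 45.1] 91.0 [[0.552, 0.252, 0.16]]
strap [583.3 119.2] [24.2, 128.2] 109.5 [[0.586, 0.113, 0.078]]
tray [ 544.9 -301.4] [143.7, 160.0] 79.9 [[0.55, -0.304, 0.013]]
puck [398.5 -39.6] [59.1, 59.1] 90.9 [[0.4, -0.045, 0.022]]
crucible [ 770.8 -160.7] [68.6, 73.7] 0.5 [[0.772, -0.158, 0.07]]
```

View pics/v1.png

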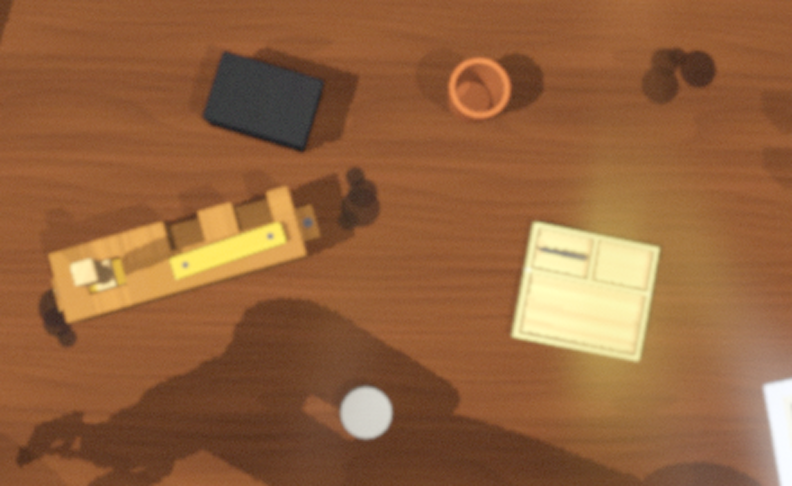

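The top view shows the stand at left, with the mandrel head at about crop (84,272) and the strap at about (228,250). The tray is at about (586,290) with its long bay at the bottom, the robot-near -x side. The puck (366,412), box and crucible are clear of the path.

```bash
cat >> h.py <<'E'
from scipy.spatial.transform import Rotation as Ro
def goal(xyz,ya=None):
    "units for a row to reach world TCP xyz (mm) with tool y at world angle ya (deg)"
    s=robot.observe();M=Ro.from_quat(s["ee_rot"]).as_matrix()
    d=M.T@(np.array(xyz)/1000-s["position"])/.025
    a=np.degrees(np.arctan2(M[1,1],M[0,1]))
    t=0 if ya is None else -((ya-a+90)%180-90)/8
    print("t",round(s["t"],2),"pos",(s["position"]*1000).round(1),"ya",a.round(1),"-> units",d.round(2),"turn",round(t,2), "F",s["contact_force"].round(1),"w",round(s["grip_width"],4))
E
python3 - <<'E'
from h import *
goal([583,119,231],19.5)
c=robot.camera("top")
# tray corners, stand top corners, mandrel head (crop->full)
f=lambda p:(np.array(p)/1.8+[120,50])
t=ray(c,f([(533,222),(659,247),(640,360),(513,337)]),.013)[:,:2]*1000;print("tray",t.round(),t.mean(0),np.linalg.norm(np.diff(t,axis=0),axis=1))
t=ray(c,f([(49,255),(288,187),(306,254),(68,322)]),.07)[:,:2]*1000;print("stand",t.round(),t.mean(0),np.linalg.norm(np.diff(t,axis=0),axis=1), np.degrees(np.arctan2(*(t[0]-t[1])[::-1])))
print("head",ray(c,f([84,272]),.16)*1000)
E
```

```text
t 1.2 pos [220.1 531.2 231.3] ya 67.5 -> units [-1.972e+01 -9.670e+00  1.000e-02] turn 6.0 F [ 0.2 -0.6 -0.4] w 0.0857
tray [[ 627. -237.]
 [ 600. -393.]
 [ 463. -370.]
 [ 489. -215.]] [ 544.61171103 -303.78354404] [157.78672143 138.71602537 157.6333823 ]
stand [[574. 322.]
 [655.  54.]
 [580.  32.]
 [499. 299.]] [577.08632846 176.67986522] [280.67332116  78.3947102  278.61418867] 106.8714586130195
head [[552.36599802 258.18586495 160.        ]]
```

>>> {"op": "apply_moves", "data": {"series": [[[-2,-1,0],1],[[-3.6,-1.8,0],2],[[-5.4,-2.7,0],3],[[-7.2,-3.6,0],4],[[-9,-4.4,0],5],[[-10.8,-5.3,0],6],[[-12.6,-6.2,0],6],[[-14.4,-7.1,0],6]], "jaw": 0.1}}

```text
t: 2.05
position: [0.4848, 0.2286, 0.2315]
ee_rot: [0.577, 0.816, 0.0, 0.0]
contact_force: [0.2, 0.9, 0.7]
grip_width: 0.0468
grip_force: 0.0
```

```bash
python3 - <<'E'
from h import *
goal([583,119,150],19.5)
E
```

```text
t 2.05 pos [484.8 228.6 231.5] ya 19.5 -> units [-5.44  2.24  3.26] turn -0.0 F [0.2 0.9 0.7] w 0.0468
```

>>> {"op": "apply_moves", "data": {"series": [[[-1.8,0.7,0],0],[[-3.6,1.5,0.5],0],[[-5.44,2.24,2],0],[[-5.44,2.24,3.26],0],[[-5.44,2.24,3.26],0],[[-5.44,2.24,3.26],0]]}}

```text
t: 2.65
position: [0.5817, 0.1212, 0.1503]
ee_rot: [0.577, 0.817, -0.0, -0.0]
contact_force: [0.1, 0.4, 0.8]
grip_width: 0.0469
grip_force: 0.0
```

```bash
python3 - <<'E'
from h import *
c=robot.camera("wrist"); cv2.imwrite("pics/w1.png",c["color"][:,:,::-1])
for d in robot.silhouettes("wrist","strap")[:2]: print(d["p"],d["location"],*rect(c,d["mask"],.078))
goal([583,119,74],19.5)
E
```

```text
0.63 [316.1, 197.1] [581.9 121.1] [23.8, 128.4] 109.8
t 2.75 pos [582.3 121.9 152.1] ya 19.5 -> units [-0.12 -0.02  3.12] turn 0.01 F [-0.1 -0.3  0. ] w 0.0471
```

View pics/w1.png

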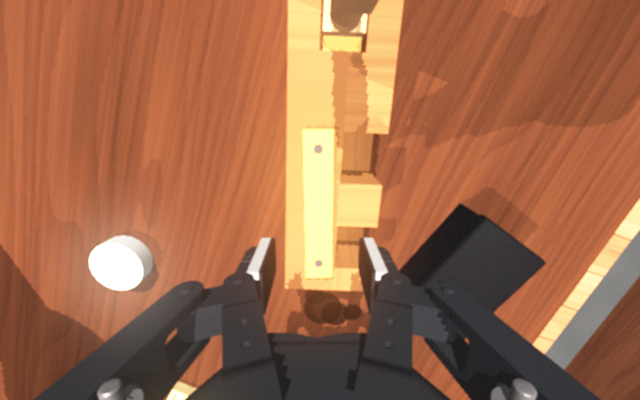

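The wrist view shows the strap at columns 303–335, centred between the fingers and parallel to them. The slots are to its right, and the mandrel and socket are at about (345,30).

>>> {"op": "apply_moves", "data": {"series": [[[0,0,1.5],0],[[0,0,2.6],0],[[0,0,3.08],0],[[0,0,3.08],0]]}}

```text
t: 3.15
position: [0.5817, 0.1216, 0.073]
ee_rot: [0.577, 0.817, -0.0, -0.0]
contact_force: [-0.4, 0.4, 0.1]
grip_width: 0.0471
grip_force: 0.0
```

>>> {"op": "apply_moves", "data": {"series": [[[0,0,0],0],[[0,0,0],0],[[0,0,0],0],[[0,0,0],0],[[0,0,0],0],[[0,0,0],0]], "jaw": -1}}

```text
t: 3.75
position: [0.5829, 0.1212, 0.0752]
ee_rot: [0.577, 0.817, 0.001, 0.001]
contact_force: [-2.3, 1.2, 7.5]
grip_width: 0.0212
grip_force: 58.4
```

>>> {"op": "apply_moves", "data": {"series": [[[0,0,-0.4],0],[[0,0,-1],0],[[0,0,-2],0],[[0,0,-3.2],0],[[0,0,-3.2],0],[[0,0,-3.2],0]]}}

```text
t: 4.35
position: [0.5823, 0.121, 0.1543]
ee_rot: [0.577, 0.817, 0.001, 0.001]
contact_force: [0.2, -0.9, -2.0]
grip_width: 0.0206
grip_force: 59.0
```

```bash
python3 - <<'E'
from h import *
c=robot.camera("wrist"); w=c["color"][:,:,::-1]
s=robot.camera("scene")["color"][:,:,::-1]
cv2.imwrite("pics/w2.png",np.hstack([w[100:400,130:510],cv2.resize(s[60:260,280:520],(420,350))[:300]]))
for d in robot.silhouettes("wrist","strap")[:2]: print(d["p"],d["location"],*rect(c,d["mask"],.155))
goal([583,119,74],19.5)
E
```

```text
0.67 [313.9, 226.5] [580.7 122.6] [24.6, 124.6] 109.1
0.42 [338.6, 46.0] [556.5 224.4] [6.2, 16.9] 16.5
t 4.5 pos [581.6 120.9 152.1] ya 19.5 -> units [-0.09  0.03  3.12] turn -0.0 F [ 0.3 -0.3 -2.6] w 0.0206
```

View pics/w2.png

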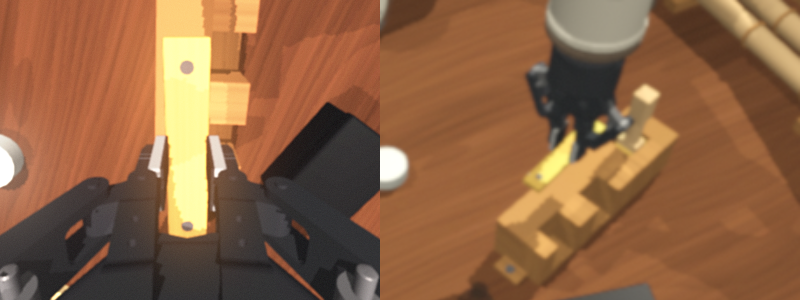

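The strap is held level, centred in the fingers, and clear of the stand.

```bash
python3 - <<'E'
from h import *
goal([518,-298,120],-9.8)
E
```

```text
t 4.5 pos [581.6 120.9 152.1] ya 19.5 -> units [-14.95  -7.99   1.29] turn 3.66 F [ 0.3 -0.3 -2.6] w 0.0206
```

>>> {"op": "apply_moves", "data": {"series": [[[-1,-0.5,0],0.4],[[-2.4,-1.3,0],0.8],[[-3.8,-2,0],1.2],[[-5.2,-2.8,0],1.6],[[-6.6,-3.5,0],2],[[-8,-4.3,0],2.4],[[-9.4,-5,0],2.8],[[-10.8,-5.8,0],3.2]]}}

```text
t: 5.3
position: [0.5347, -0.1834, 0.1521]
ee_rot: [0.745, 0.668, -0.0, -0.001]
contact_force: [0.7, -0.3, -1.4]
grip_width: 0.0208
grip_force: 59.0
```

>>> {"op": "apply_moves", "data": {"series": [[[0,0,0],0]]}}

```text
t: 5.4
position: [0.5342, -0.1859, 0.1519]
ee_rot: [0.746, 0.666, -0.001, -0.0]
contact_force: [0.4, 1.3, -2.4]
grip_width: 0.0208
grip_force: 59.0
```

```bash
python3 - <<'E'
from h import *
goal([518,-298,120],-9.8)
E
```

```text
t 5.4 pos [ 534.2 -185.9  151.9] ya -6.4 -> units [-4.53 -0.14  1.28] turn 0.42 F [ 0.4  1.3 -2.4] w 0.0208
```

>>> {"op": "apply_moves", "data": {"series": [[[-1.5,0,0],0.2],[[-3,-0.1,0],0.42],[[-4.2,-0.14,0.4],0.42],[[-4.53,-0.14,1],0.42],[[-4.53,-0.14,1.6],0.42],[[-4.53,-0.14,2],0.42],[[-4.53,-0.14,2],0.42],[[-4.53,-0.14,2],0.42]]}}

```text
t: 6.2
position: [0.5202, -0.2933, 0.103]
ee_rot: [0.763, 0.647, -0.0, -0.0]
contact_force: [0.8, 0.2, -0.3]
grip_width: 0.0208
grip_force: 59.1
```

```bash
python3 - <<'E'
from h import *
goal([518,-298,9],-9.8)
c=robot.camera("wrist"); cv2.imwrite("pics/w3.png",c["color"][:,:,::-1])
for n in ["wrist","top"]:
  c=robot.camera(n)
  for o,z in [("strap",.105),("tray",.013)]:
    d=robot.silhouettes(n,o)[:1]
    if d: print(n,o,d[0]["p"],*rect(c,d[0]["mask"],z))
E
```

```text
t 6.2 pos [ 520.2 -293.3  103. ] ya -9.4 -> units [-0.2  -0.06  3.76] turn 0.05 F [ 0.8  0.2 -0.3] w 0.0208
wrist strap 0.83 [ 519.7 -291.2] [24.6, 123.8] 80.7
wrist tray 0.85 [ 544.7 -302. ] [138.7, 155.0] 79.8
top strap 0.76 [ 525.4 -257.8] [24.1, 56.5] 79.7
top tray 0.94 [ 548.3 -286.3] [127.7, 144.5] 169.4
```

View pics/w3.png

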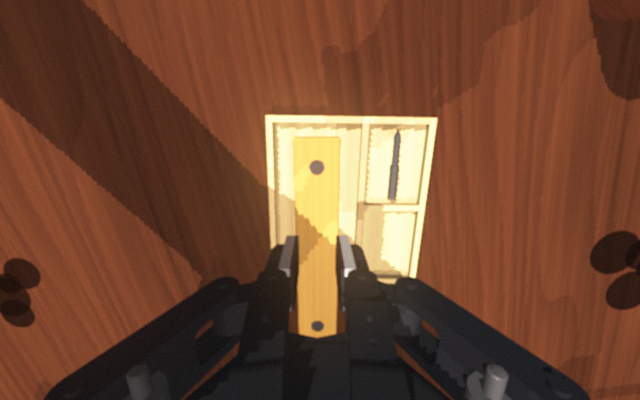

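The wrist view shows the tray whole (265–438, 115–282), with the strap over the long bay and parallel to it. It needs about 3–4 mm towards -y.

>>> {"op": "apply_moves", "data": {"series": [[[-0.16,-0.07,1],0.1],[[-0.16,-0.07,2.4],0.1],[[-0.16,-0.07,3.2],0.1],[[-0.16,-0.07,3.55],0.1],[[-0.16,-0.07,3.7],0.1],[[-0.16,-0.07,3.74],0.1],[[-0.16,-0.07,3.74],0.1]]}}

```text
t: 7.25
position: [0.518, -0.2982, 0.0104]
ee_rot: [0.768, 0.641, 0.0, 0.001]
contact_force: [0.4, -0.2, -1.4]
grip_width: 0.021
grip_force: 59.1
```

>>> {"op": "apply_moves", "data": {"series": [[[0,0,0.04],0],[[0,0,0.08],0],[[0,0,0.08],0]]}}

```text
t: 7.55
position: [0.5182, -0.2983, 0.01]
ee_rot: [0.767, 0.641, 0.0, 0.001]
contact_force: [-8.8, 6.8, 27.0]
grip_width: 0.021
grip_force: 63.5
```

>>> {"op": "apply_moves", "data": {"series": [[[0,0,-0.06],0],[[0,0,-0.06],0]]}}

```text
t: 7.75
position: [0.5181, -0.2983, 0.0102]
ee_rot: [0.768, 0.641, 0.0, 0.001]
contact_force: [-2.5, 2.7, 12.1]
grip_width: 0.0207
grip_force: 61.1
```

>>> {"op": "apply_moves", "data": {"series": [[[0,0,0],0],[[0,0,0],0],[[0,0,0],0]], "jaw": -0.22}}

```text
t: 8.05
position: [0.5175, -0.2979, 0.0088]
ee_rot: [0.768, 0.641, -0.0, 0.0]
contact_force: [-0.5, 0.1, -0.5]
grip_width: 0.0335
grip_force: 0.0
```

>>> {"op": "apply_moves", "data": {"series": [[[0,0,-0.5],0],[[0,0,-2],0],[[0,0,-4],0],[[0,0,-6],0],[[0,0,-6],0]]}}

```text
t: 8.55
position: [0.5195, -0.2993, 0.1672]
ee_rot: [0.767, 0.641, 0.001, 0.005]
contact_force: [0.9, 0.3, -0.2]
grip_width: 0.033
grip_force: 0.0
```

```bash
python3 - <<'E'
from h import *
c=robot.camera("wrist"); cv2.imwrite("pics/w4.png",c["color"][:,:,::-1])
for o,z in [("strap",.013),("tray",.013)]:
    d=robot.silhouettes("wrist",o)[:1]
    if d: print(o,d[0]["p"],*rect(c,d[0]["mask"],z))
goal([552,258,200],16.9)
E
```

```text
strap 0.71 [ 517.1 -298.4] [24.5, 129.4] 80.0
t 8.7 pos [ 517.4 -297.8  159.3] ya -10.3 -> units [22.12 -2.6  -1.64] turn -3.4 F [ 0.4  0.3 -1.3] w 0.0331
```

View pics/w4.png

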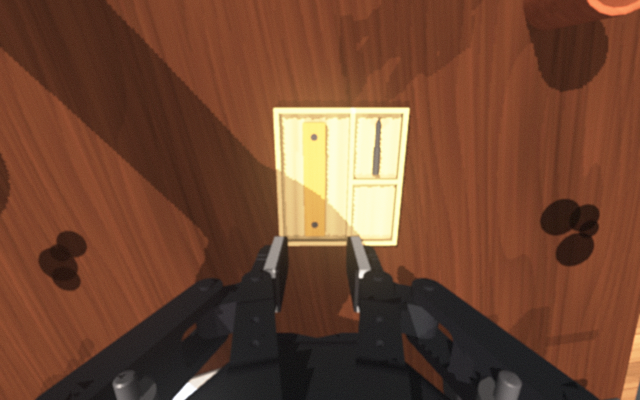

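The strap lies flat in the long bay (303–326, 122–235), with both ends inside the walls. Next is the mandrel.

>>> {"op": "apply_moves", "data": {"series": [[[1,-0.1,-1],-0.3],[[2.7,-0.3,-2],-0.7],[[4.5,-0.5,-2.2],-1.1],[[6.3,-0.7,-2.2],-1.5],[[8.1,-0.9,-2.2],-1.9],[[9.9,-1.2,-2.2],-2.3],[[11.7,-1.4,-2.2],-2.7],[[13.5,-1.6,-2.2],-3.1]], "jaw": 0.5}}

```text
t: 9.5
position: [0.5375, 0.0432, 0.2127]
ee_rot: [0.611, 0.792, -0.001, -0.001]
contact_force: [1.1, -0.0, 0.4]
grip_width: 0.0639
grip_force: 0.0
```

```bash
python3 - <<'E'
from h import *
goal([550,258,215],16.9)
E
```

```text
t 9.5 pos [537.5  43.2 212.7] ya 14.7 -> units [ 8.19  2.66 -0.09] turn -0.28 F [ 1.1 -0.   0.4] w 0.0639
```

>>> {"op": "apply_moves", "data": {"series": [[[1.5,0.5,0],-0.1],[[3.3,1.1,-0.1],-0.2],[[5.1,1.7,-0.1],-0.28],[[6.8,2.2,-0.1],-0.28],[[8.19,2.66,-0.1],-0.28],[[8.19,2.66,-0.1],-0.28],[[8.19,2.66,-0.1],-0.28]]}}

```text
t: 10.2
position: [0.5507, 0.2567, 0.2148]
ee_rot: [0.596, 0.803, -0.001, -0.001]
contact_force: [0.3, -1.0, 0.1]
grip_width: 0.0638
grip_force: 0.0
```

```bash
python3 - <<'E'
from h import *
c=robot.camera("wrist"); cv2.imwrite("pics/w5.png",c["color"][:,:,::-1])
for o,z in [("mandrel",.16),("stand",.07)]:
    for d in robot.silhouettes("wrist",o)[:2]: print(o,d["p"],d["location"],*rect(c,d["mask"],z))
goal([552,258,150],16.9)
E
```

```text
mandrel 0.96 [322.9, 201.6] [549.4 270.3] [23.0, 42.2] 106.2
stand 0.64 [320.7, 230.3] [570.3 199.1] [80.5, 281.3] 106.9
stand 0.45 [318.7, 170.4] [546.8 275.6] [9.6, 26.4] 16.9
t 10.35 pos [551.2 255.2 215.8] ya 16.7 -> units [0.1  0.06 2.63] turn -0.02 F [ 0.4 -1.3  0.4] w 0.0641
```

View pics/w5.png

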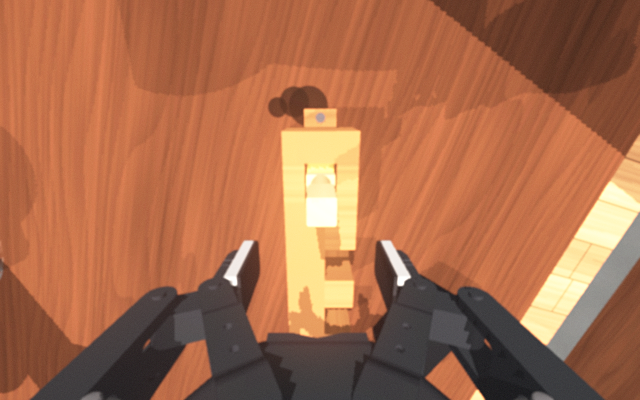

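The mandrel's head top is at about (321.5,212), with the socket mouth at rows 165–200 behind it. The head lies centrally between the fingers.

```bash
python3 - <<'E'
from h import *
c=robot.camera("wrist")
d=cv2.imread("pics/w5.png")
print(ray(c,[[321.5,212],[306,227],[337,227],[337,197],[306,197]],.16).round(4)*1000)
print(ray(c,[[305,165],[337,165],[282,130],[359,130]],.07).round(4)*1000)
E
```

```text
[[553.  259.4 160. ]
 [545.1 244.1 160. ]
 [568.1 251.  160. ]
 [560.6 274.1 160. ]
 [538.4 267.4 160. ]]
[[532.  273.2  70. ]
 [564.3 282.9  70. ]
 [499.8 301.   70. ]
 [574.6 323.5  70. ]]
```

>>> {"op": "apply_moves", "data": {"series": [[[0,0.1,0.5],0],[[0,0.1,1.8],0],[[0,0.1,3],0],[[0,0.1,3.74],0],[[0,0.1,3.74],0],[[0,0.1,3.74],0]]}}

```text
t: 11.0
position: [0.5538, 0.2566, 0.1229]
ee_rot: [0.597, 0.803, -0.0, -0.0]
contact_force: [0.6, -0.4, 0.8]
grip_width: 0.064
grip_force: 0.0
```

>>> {"op": "apply_moves", "data": {"series": [[[0,0,0],0],[[0,0,0],0],[[0,0,0],0],[[0,0,0],0],[[0,0,0],0],[[0,0,0],0]], "jaw": -1}}

```text
t: 11.6
position: [0.554, 0.2571, 0.1238]
ee_rot: [0.596, 0.803, 0.001, 0.0]
contact_force: [-0.8, 0.7, 5.8]
grip_width: 0.0233
grip_force: 59.7
```

>>> {"op": "apply_moves", "data": {"series": [[[0.12,0,-0.01],0],[[0.24,0,-0.02],0],[[0.36,0,-0.02],0],[[0.48,0,-0.03],0],[[0.6,0,-0.03],0],[[0.72,0,-0.03],0],[[0.72,0,-0.03],0]]}}

```text
t: 12.3
position: [0.5492, 0.2731, 0.1241]
ee_rot: [0.597, 0.803, -0.0, 0.001]
contact_force: [3.1, -11.0, 2.0]
grip_width: 0.0233
grip_force: 59.5
```

```bash
python3 - <<'E'
from h import *
c=robot.camera("scene"); cv2.imwrite("pics/s6.png",cv2.resize(c["color"][70:220,340:510,::-1],(680,600),interpolation=cv2.INTER_CUBIC))
s=robot.observe();print(s["position"],s["contact_force"],s["torque"],s["ee_rot"],s["grip_width"])
E
```

```text
[0.54915114 0.27307971 0.12414649] [  3.32460446 -10.1009217    2.97859569] [-2.04145587 -0.6077998  -0.0464702 ] [ 5.96555353e-01  8.02570857e-01 -3.63940479e-04  1.26416324e-03] 0.02370021190279707
```

View pics/s6.png

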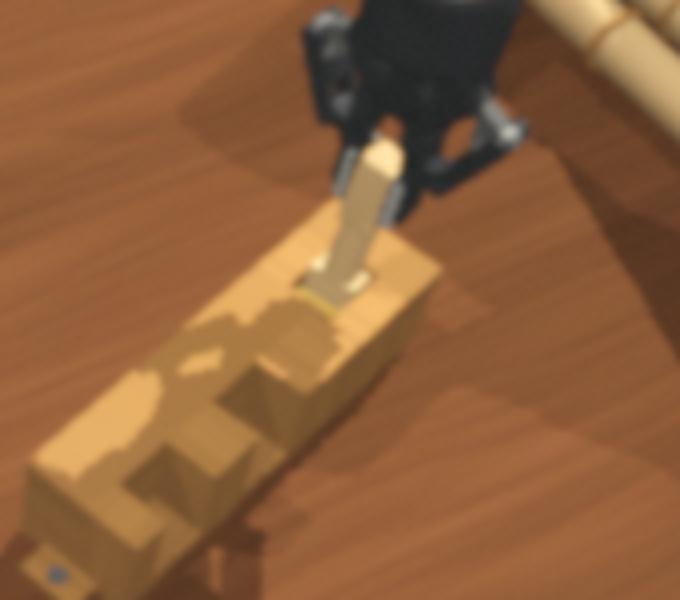

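The mandrel is tilted towards +y by about 0.15 rad and the fingers still hold its head at (380,155). The 11 N side force means the jaw is yielding, so I rock it the other way.

>>> {"op": "apply_moves", "data": {"series": [[[-0.25,0,0.01],0],[[-0.5,0,0.02],0],[[-0.72,0,0.03],0],[[-0.9,0,0.02],0],[[-1.08,0,0.01],0],[[-1.26,0,0],0],[[-1.46,0,0],0],[[-1.46,0,0],0]]}}

```text
t: 13.15
position: [0.5589, 0.2401, 0.1237]
ee_rot: [0.596, 0.803, 0.001, -0.001]
contact_force: [-1.9, 9.3, -2.5]
grip_width: 0.0233
grip_force: 59.7
```

```bash
python3 - <<'E'
from h import *
s=robot.observe();print(s["position"],s["contact_force"],s["torque"],s["ee_rot"],s["grip_width"])
E
```

```text
[0.55885818 0.24014262 0.12370036] [-1.92183833  9.31330328 -2.4540194 ] [1.92784641 0.20380329 0.04361251] [ 0.59635924  0.80271671  0.00093645 -0.00081687] 0.02331234475152107
```

>>> {"op": "apply_moves", "data": {"series": [[[0.25,0,0.02],0],[[0.5,0,0.02],0],[[0.74,0,0],0],[[0.74,0,-0.1],0],[[0.74,0,-0.25],0],[[0.74,0,-0.4],0],[[0.74,0,-0.4],0]]}}

```text
t: 13.85
position: [0.5516, 0.2572, 0.1281]
ee_rot: [0.596, 0.803, -0.003, -0.003]
contact_force: [9.1, 10.1, -57.9]
grip_width: 0.0233
grip_force: 65.3
```

>>> {"op": "apply_moves", "data": {"series": [[[0,0,0.2],0],[[0,0,0.4],0],[[-0.25,0,0.4],0],[[-0.5,0,0.38],0],[[-0.7,0,0.37],0],[[-0.85,0,0.37],0],[[-0.95,0,0.36],0],[[-0.95,0,0.36],0]]}}

```text
t: 14.65
position: [0.5604, 0.2349, 0.1246]
ee_rot: [0.596, 0.803, 0.001, -0.001]
contact_force: [0.2, 9.5, -8.2]
grip_width: 0.0226
grip_force: 71.6
```

>>> {"op": "apply_moves", "data": {"series": [[[0.3,0,0.02],0],[[0.6,0,0.03],0],[[0.95,0,0.04],0],[[1.25,0,0.03],0],[[1.5,0,0.02],0],[[1.7,0,0.01],0],[[1.86,0,0],0],[[1.86,0,0],0]]}}

```text
t: 15.45
position: [0.5476, 0.2779, 0.125]
ee_rot: [0.596, 0.803, -0.001, 0.001]
contact_force: [3.1, -8.5, -1.1]
grip_width: 0.0232
grip_force: 71.2
```

>>> {"op": "apply_moves", "data": {"series": [[[-0.3,0,0.02],0],[[-0.6,0,0.03],0],[[-0.91,0,0],0],[[-0.91,0,-0.1],0],[[-0.91,0,-0.2],0],[[-0.91,0,-0.3],0],[[-0.91,0,-0.3],0]]}}

```text
t: 16.15
position: [0.5536, 0.2573, 0.1326]
ee_rot: [0.596, 0.803, 0.0, 0.0]
contact_force: [-3.0, 5.7, 0.1]
grip_width: 0.0236
grip_force: 72.2
```

```bash
python3 - <<'E'
from h import *
s=robot.observe();print(s["position"],s["contact_force"],s["torque"],s["ee_rot"],s["grip_width"])
E
```

```text
[0.55357195 0.25732979 0.13256595] [-3.02554343  5.71396249  0.13472223] [1.01325043 0.7984052  0.02197988] [5.96277771e-01 8.02778177e-01 1.35210521e-04 1.90644143e-05] 0.023559804234725208
```

>>> {"op": "apply_moves", "data": {"series": [[[0,0,-0.3],0],[[0,0,-0.6],0],[[0,0,-1],0],[[0,0,-1.4],0],[[0,0,-1.8],0],[[0,0,-2.2],0],[[0,0,-2.6],0],[[0,0,-2.7],0]]}}

```text
t: 16.95
position: [0.554, 0.2571, 0.2011]
ee_rot: [0.596, 0.803, 0.001, 0.001]
contact_force: [0.6, 0.5, -1.4]
grip_width: 0.0232
grip_force: 72.0
```

>>> {"op": "apply_moves", "data": {"series": [[[0,0,0],0],[[0,0,0],0],[[0,0,0],0]]}}

```text
t: 17.25
position: [0.5535, 0.2569, 0.199]
ee_rot: [0.596, 0.803, -0.0, -0.0]
contact_force: [0.1, 0.5, -1.6]
grip_width: 0.0228
grip_force: 72.0
```

```bash
python3 - <<'E'
from h import *
c=robot.camera("scene"); cv2.imwrite("pics/s7.png",cv2.resize(c["color"][50:210,340:510,::-1],(637,600),interpolation=cv2.INTER_CUBIC))
s=robot.observe();print(s["position"],s["contact_force"],s["torque"],s["grip_force"],s["grip_width"])
for d in robot.silhouettes("scene","mandrel")[:1]:
    ys,xs=np.where(d["mask"]);print(d["p"],xs.min(),xs.max(),ys.min(),ys.max(),[xs[ys==ys.max()].mean()])
def px(X): return cv2.projectPoints(np.array(X,float),cv2.Rodrigues(np.array(c["R"]))[0],np.array(c["t"]),c["K"],np.array(c["distortion"]))[0].reshape(-1,2).round(1)
print(px([[.553,.258,.095],[.553,.258,.165],[.553,.258,.235]]))
E
```

```text
[0.55349687 0.25693174 0.19903289] [ 0.11886262  0.4582738  -1.48904973] [-0.03034378 -0.01860074  0.0307382 ] 71.96867823600769 0.023073651811057302
0.66 161 244 214 290 [np.float64(171.5)]
[[424.4 133.1]
 [431.6 111.7]
 [439.9  87.4]]
```

View pics/s7.png

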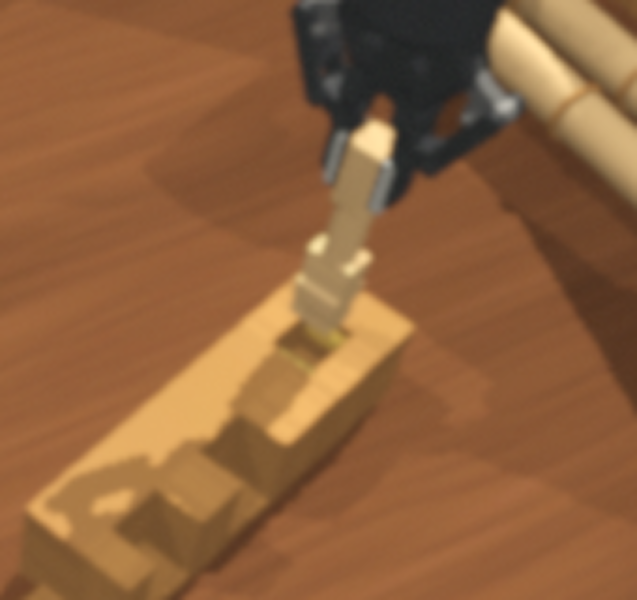

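The mandrel hangs clear of the stand. Its foot is at about (325,320), just above the socket mouth, and its axis matches the predicted upright projection from (316,312) to (375,140).

```bash
python3 -c "
from rig import robot
print(robot.sign_off())"
```

```text
the job is handed in; nothing more can be done
None
```

I laid the strap flat in the tray's long compartment and let go of it, rocked the mandrel free, and handed the job in with it held upright and still about 25 mm above its socket. The first lift jammed at about 58 N, so I rocked it further before it came out; the sign-off gave no verdict.

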